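# Wedge the rocking parts cabinet steady

## Robot

A 7-joint arm with a two-finger parallel gripper is mounted at the origin on the work surface. World frame = base frame: x ahead of the robot, y to its left, z up, the work surface at z = 0. Lengths are in m, angles in rad, forces in N, time in s.
With the tool pointing down it reaches from about 0.35 to 0.775 m from the base axis. Payload 3.1 kg.
Tool frame: the origin (TCP) lies on the centre line of the jaws, within the pads' length; the fingertips stand 25 mm ahead of it and the grasp point (between the pads) lies 6 mm ahead of it; x points along the fingers, y is the direction in which the jaws open and shut, and the axes are right-handed (so a half turn about x gives the same grasp; the last joint's range is limited). The gripper opens to 85 mm and grips with 20 to 120 N. Pads are 22 mm wide; open, the fingers measure 114 mm over their backs; the gripper's body (76 mm by 85 mm) begins 54 mm behind the grasp point. The pads swing forward as they close: fully open they stand 13 mm farther back than shut.
Start: joints at [-1.317, 0.311, 0.014, 1.512, -0.004, 1.319, -0.027], TCP at [0.16, 0.526, 0.256] pointing down, gripper open.
Joint ranges: [-2.7, 2.7], [-0.3, 1.91], [-1.27, 1.3], [0.12, 2.57], [-1.44, 4.58], [0.2, 2.03], [-3.05, 3.05]. Speed limits (rad/s): [2.79, 2.79, 3.14, 3.14, 3.14, 3.14, 3.14].

## Interface

Orientations are given as a 3x3 rotation matrix whose columns are the frame's x, y, z axes.
In Python, from station import ctrl gives the robot as it stands.
- The arm moves only by the tool send_rows, never from a script. Its arguments are lists of equal length, an entry for each row: "travel": the shift along the tool's x, y, z in units of 40 mm (1.0 is 40 mm), a list of three; "yaw": the turn about the tool's x in units of 8 degrees (1.0 is 8 degrees); "hand": the finger opening in mm, from 0 to 85.4. A call has 1 to 20 rows; each row is the pose to reach, as a shift and turn from the pose measured when the call began, along the tool's axes at that moment; what a row does not reach only later rows make up. A row lasts 1/8 s, in which the tool goes at most 62.5 mm and 10.7 degrees, less where a joint would pass 70% of its speed; a pose out of reach is approached as far as the arm can. A call with a gripper value outside its range is refused whole. The fingers move at their own pace and stop on an object; the grip force is fixed at half the most. Time passes only in rows, so rows that repeat a pose let the fingers close. It gives the time, the measured TCP pose, the force and the opening at its end, in the units of the state.
- ctrl.read_state(): the state, without advancing time (a new reading comes with each control period).
- ctrl.grab_frame(name): name is "side" or "top" or "wrist"; returns a dict with "frame" (384x512x3 uint8, red, green, blue), "mtx" (3x3 intrinsics, pixels), "k1" (the pictures are not rectified: a ray, as slopes to the right and down, at radius r is drawn at 1 + k1 r^2 times it, then the intrinsics apply), "R" (3x3) and "t" (3): a world point X has camera coordinates R X + t; the wrist camera has in their place "T_tool_cam" (4x4, takes a point from camera to tool coordinates, whose origin is the TCP and whose axes are the tool frame's). Camera axes: x right, y down, z forward; pixel columns grow to the right and rows downward; lengths in m; the calibration is good to about 2 mm. A picture is of the moment at which its call begins: read the wrist's pose just before it. There is no depth.
- ctrl.hand_in(): hands the job in, once; it reports no verdict.
The state is a dict: "t": time; "joint_pos": joint angles; "joint_vel": joint speeds; "joint_torque": joint torques, N m; "tcp_pos": TCP position; "orientation": TCP orientation; "contact_force": force on the tool from outside, world axes, zero at the start; "ft_torque": the same for the moment, N m; "gripper_width": opening from 0.0 (shut) to 1.0 (fully open).
Only numpy, scipy, OpenCV 4.12 (cv2) and the standard library are available. Lean on these libraries where they do the work, as an engineer would, in place of code of your own. Each camera call takes 0.05 s, during which the arm holds its last target.

## Task

The red drawer cabinet on the bench rocks, because the foot under its far right corner (as the robot sees it) is too short. Without picking anything up, slide the yellow wedge over the bench with the fingertips and push it gently, thin end first, from the cabinet's right-hand end in under that short foot, just until it is snug and the cabinet stays level and no longer rocks when you press that corner. Finish with the fingertips still pressing down firmly (about 12 N) on the cabinet's top above that foot, to show that it stands firm, and leave the cabinet and everything else where they are.

Things in the scene. Friction and masses are not known exactly. Their poses are not given: they have to be found in the camera images.
- cabinet: red steel drawer cabinet, 4.8 to 7.2 kg, loose on the bench: 240 mm along its x, 300 along y, top face 170 mm above the bench. Origin: on the bench under its middle; +x out of its grey drawer fronts, away from the robot, +y to the robot's left. Body from 32 mm up, on four domed black rubber feet (28 mm across) at x = +-100, y = +-130 mm; it stands level on three of them
- corner_top (a point): point on the cabinet's top face straight above the short foot, 20 mm in from both edges: the place to press. Unwedged, a push down of 4 to 7 N here tips this corner down by 8 to 14 mm onto the bench; let go, it rocks back level. Once snug on the wedge it yields under 2 mm at 12 N
- foot_spot (a point): point at bench level straight under the short foot's middle (cabinet x = +100, y = -130 mm, far right corner), moving with the cabinet. The foot is screwed in too far: its underside hangs 8 to 14 mm above this point (how much is not told)
- wedge: yellow plastic wedge flat on the bench, 150 x 60 mm, about 250 g: 28 mm high at its square heel (x = -75 mm), sloping evenly to 4 mm at its thin end (x = +75). Origin: centre of its underside. Starts right of the cabinet, thin end roughly towards it, 40 to 80 mm nearer the robot than the short foot's line. Slides at 1 to 2 N; on meeting the foot the push rises steeply, and above some 20 N the cabinet starts to be shoved along
- coupling_a: brass hose coupling, 70 mm wide, 56 mm tall, standing on the cabinet's top near its left corner on the drawer side; a bystander. Origin: centre of its underside
- coupling_b: aluminium hose coupling, 80 mm wide, 56 mm tall, on the bench at the right; a bystander. Origin: centre of its underside
- branch: red hose nozzle, 72 mm wide, 190 mm tall, standing upright on the bench at the left; a bystander. Origin: centre of its underside
- torch: orange hand torch with a black lens hood and carrying handle, about 115 x 72 x 125 mm; a bystander on the bench at the left. Origin: centre of its underside
- spanner: flat steel hose-coupling spanner with a red grip and a hooked jaw, about 220 mm long and 9 mm thick, lying on the bench beyond the wedge; a bystander. Origin: on its underside, near the middle
- jerrycan: white plastic jerrycan with a red cap, 120 x 180 x 230 mm, on the bench at the far left; a bystander. Origin: centre of its underside
Not all that is in view belongs to the job. Several things have the shape of the wedge; the one meant has the colours described above.

How it is judged:
By the outcome, as a careful person would: the job done as asked, in the order asked, and still so for the second after the job is handed in, while the arm keeps its last pose, push and grip.
It also fails if it takes over 58 s, if anything falls off the work surface, if the arm or the gripper's body presses on something with over 40 N, if the wrist force passes 120 N, or if a joint passes its speed limit or range.

## Working session

There is one attempt and no reset: what is moved stays moved. The work goes in short steps, Python scripts to look and compute and a tool call to move; the robot and the scene stay as the last step left them, time stands still between calls to the robot, and variables do not carry over. Pictures are saved under pics/ and viewed, and the job is handed in when it is done.

Besides the shell and the picture viewer there is one more tool, called as name(argument=value, ...) on one line, values as JSON. send_rows: Moves the arm, as the interface text tells. Its arguments: {"type":"object","properties":{"travel":{"type":"array","items":{"type":"array","items":{"type":"number"}}},"yaw":{"type":"array","items":{"type":"number"}},"hand":{"type":"array","items":{"type":"number"}}},"required":["travel","yaw","hand"]}

```bash
mkdir -p pics; ls
cat > h.py <<'E'
import numpy as np, cv2
from station import ctrl
def und(f,u,v):
    K=f["mtx"];x=(u-K[0,2])/K[0,0];y=(v-K[1,2])/K[1,1]
    rd=np.hypot(x,y);r=rd
    for _ in range(30): r=rd/(1+f["k1"]*r*r)
    s=r/rd if rd>0 else 1
    return np.array([x*s,y*s,1.])
def ray(f,u,v):
    d=f["R"].T@und(f,u,v);o=-f["R"].T@f["t"];return o,d
def onz(f,u,v,z):
    o,d=ray(f,u,v);return o+d*(z-o[2])/d[2]
def proj(f,X):
    c=f["R"]@np.array(X,float)+f["t"];x,y=c[:2]/c[2];r2=x*x+y*y;k=1+f["k1"]*r2
    K=f["mtx"];return np.array([K[0,0]*x*k+K[0,2],K[1,1]*y*k+K[1,2]])
def grab(n):
    s=ctrl.read_state();f=dict(ctrl.grab_frame(n))
    for k in("mtx","R","t","T_tool_cam"):
        if k in f:f[k]=np.array(f[k],float)
    if n=="wrist":
        T=np.eye(4);T[:3,:3]=np.array(s["orientation"]);T[:3,3]=s["tcp_pos"]
        W=T@f["T_tool_cam"];f["R"]=W[:3,:3].T;f["t"]=-W[:3,:3].T@W[:3,3]
    return f
def save(f,name,crop=None,sc=1.5):
    im=f["frame"][:,:,::-1]
    if crop:
        a,b,c,d=crop;im=im[b:d,a:c]
    cv2.imwrite("pics/"+name,cv2.resize(np.ascontiguousarray(im),None,fx=sc,fy=sc,interpolation=cv2.INTER_CUBIC))
E
python3 - <<'E'
from h import *
import pickle
for n in("side","top","wrist"):
    f=grab(n);save(f,n+"0.png");pickle.dump(f,open(n+"0.pkl","wb"));print(n,f["R"].tolist(),(-f["R"].T@f["t"]),f["k1"])
s=ctrl.read_state();print(s)
E
```

```text
pics
side [[0.9616006580271863, -0.2743777061013558, -0.00640693969381908], [-0.25502574491031965, -0.884664915960689, -0.39029457580294874], [0.10142013564681716, 0.37694145548456875, -0.9206677442066469]] [ 0.40084166 -0.41651902  1.18670376] -0.13442660421230043
top [[-0.00917864033387941, -0.9997781235735463, 0.018959329771368827], [-0.9856105898581284, 0.005845048066395036, -0.16893075673959718], [0.1687824567931534, -0.02023707085671644, -0.9854455556965119]] [0.31850534 0.02762825 1.43376183] -0.06802088661186653
wrist [[0.29198675189481166, 0.9564209430763786, -0.0016481391951181546], [0.9168559650737417, -0.2794165646937177, 0.2851342187171817], [0.27224782097679656, -0.08476652062961083, -0.9584861819315573]] [0.09003383 0.5467741  0.37347382] -0.09982313742516148
{'t': 0.15, 'joint_pos': array([-1.31670721,  0.31155549,  0.01397578,  1.51269476, -0.00439305,
        1.31919274, -0.02720729]), 'joint_vel': array([-0.00045279, -0.00177755,  0.00024288, -0.00463601,  0.00073425,
       -0.000756  ,  0.00113559]), 'joint_torque': array([ 6.28420748e-04, -3.80276299e+01,  1.46373706e-01, -2.30850220e+01,
        1.22780248e-02,  9.69785062e-03,  1.34611187e-05]), 'tcp_pos': array([0.16014937, 0.52563552, 0.25546067]), 'orientation': array([[-4.52517481e-04,  2.91409999e-01,  9.56598143e-01],
       [-1.76256684e-03,  9.56596523e-01, -2.91410339e-01],
       [-9.99998344e-01, -1.81793644e-03,  8.07529525e-05]]), 'contact_force': array([ 0.08903507, -0.84560784, -0.34885541]), 'ft_torque': array([ 0.0100077 , -0.00045728, -0.01827774]), 'gripper_width': 0.9986701126115071}
```

View pics/side0.png

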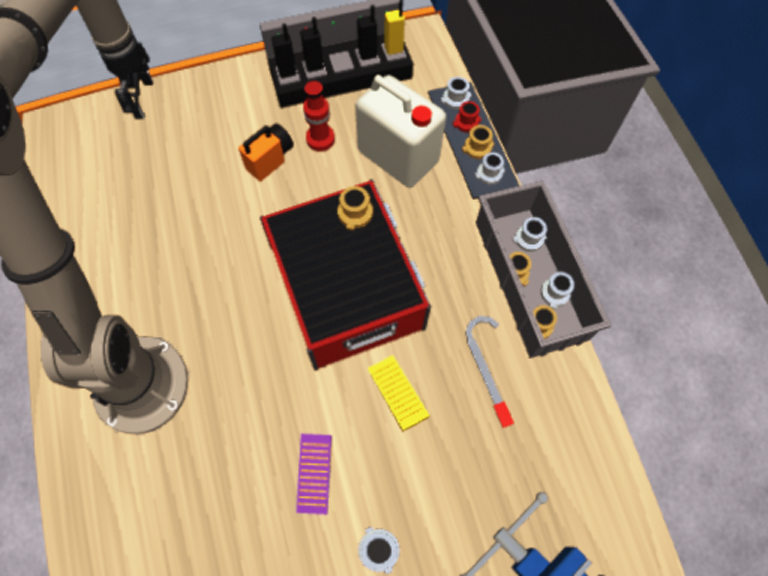

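View pics/top0.png

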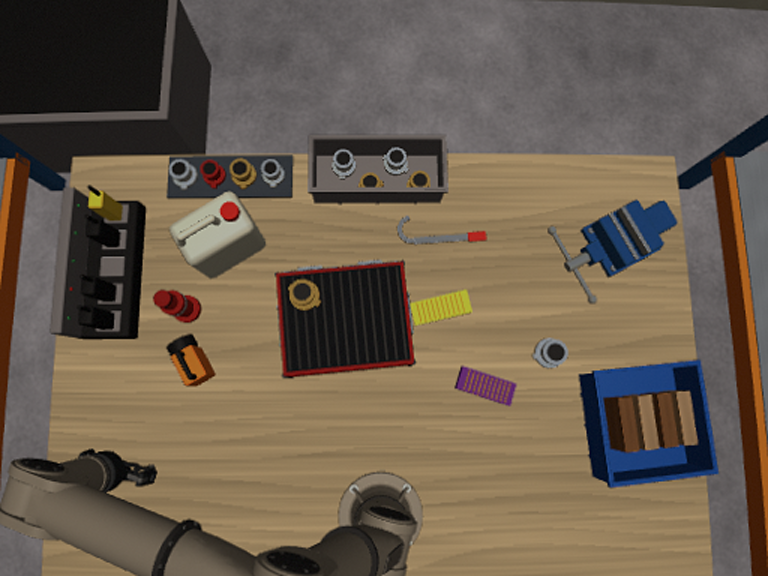

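Run:
```python
from h import *
import pickle
f=pickle.load(open("top0.pkl","rb"));g=pickle.load(open("side0.pkl","rb"))
save(f,"topcrop.png",(175,160,350,270),4.4);save(g,"sidecrop.png",(165,110,315,300),3.1)
for n,F in(("top",f),("side",g)):
    hsv=cv2.cvtColor(F["frame"],cv2.COLOR_RGB2HSV)
    m=cv2.inRange(hsv,(25,150,100),(33,255,255))
    c,_=cv2.findContours(m,cv2.RETR_EXTERNAL,cv2.CHAIN_APPROX_NONE)
    for k in c:
        if cv2.contourArea(k)>60:
            r=cv2.minAreaRect(k);print(n,cv2.contourArea(k),r,cv2.boxPoints(r).tolist(),cv2.approxPolyDP(k,4,True)[:,0].tolist())
```

```text
top 546.5 ((293.558837890625, 204.73532104492188), (15.279743194580078, 39.04823303222656), 75.96376037597656) [[272.7647399902344, 202.05885314941406], [310.6470642089844, 192.58827209472656], [314.3529357910156, 207.4117889404297], [276.4706115722656, 216.8823699951172]] [[311, 194], [274, 202], [276, 215], [314, 207]]
side 881.0 ((265.27691650390625, 260.984619140625), (47.62933349609375, 20.589763641357422), 60.2551155090332) [[244.52308654785156, 245.41539001464844], [262.39996337890625, 235.1999969482422], [286.03076171875, 276.5538330078125], [268.15386962890625, 286.76922607421875]] [[260, 237], [246, 247], [269, 286], [285, 275]]
```

View pics/topcrop.png

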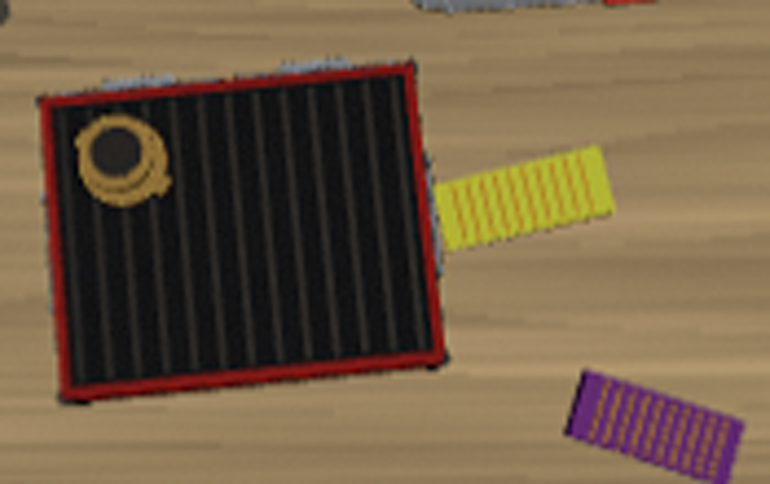

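View pics/sidecrop.png

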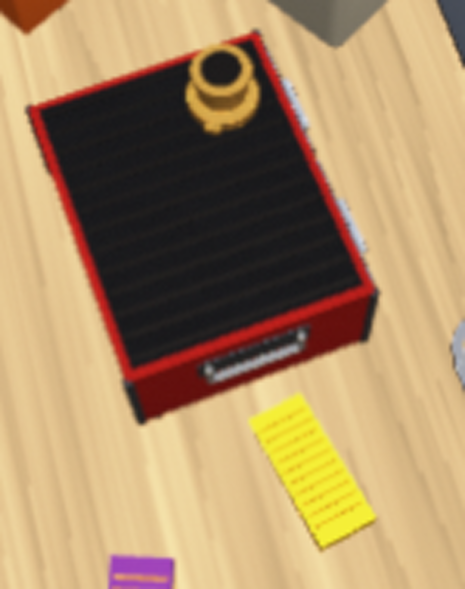

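Run:
```python
from h import *
import pickle
f=pickle.load(open("top0.pkl","rb"));g=pickle.load(open("side0.pkl","rb"))
T=[np.array(p)/4.4+(175,160)for p in[(38,97),(413,63),(445,360),(62,400)]]
S=[np.array(p)/3.1+(165,110)for p in[(257,33),(375,290),(130,373),(28,107)]]
A=[]
for n,F,P in(("top",f,T),("side",g,S)):
    X=np.array([onz(F,*p,.17)[:2]for p in P]);A.append(X);print(n,X.round(4).tolist(),[np.linalg.norm(X[i]-X[i-1]).round(4)for i in range(4)],X.mean(0))
for n,F,P,sc,o in(("top",f,[(600,145),(615,212),(455,250),(435,185)],4.4,(175,160)),("side",g,[(376,518),(322,549),(250,425),(300,393)],3.1,(165,110))):
    X=np.array([onz(F,*(np.array(p)/sc+o),z)[:2]for p,z in zip(P,(.028,.028,.004,.004))]);print(n,X.round(4).tolist(),[np.linalg.norm(X[i]-X[i-1]).round(4)for i in range(4)],X.mean(0))
    d=X[2]+X[3]-X[0]-X[1];print(np.degrees(np.arctan2(d[1],d[0])))
for X in A:
    d=X[1]+X[0]-X[2]-X[3];th=np.arctan2(d[1],d[0]);ex=np.array([np.cos(th),np.sin(th)]);ey=np.array([-ex[1],ex[0]]);print("cab yaw",np.degrees(th),"foot",X.mean(0)+.1*ex-.13*ey)
```

```text
top [[0.5757, 0.2417], [0.6016, -0.0563], [0.3662, -0.0773], [0.3378, 0.2183]] [np.float64(0.239), np.float64(0.2992), np.float64(0.2364), np.float64(0.2969)] [0.47031799 0.08161925]
side [[0.5776, 0.2365], [0.6047, -0.0564], [0.3742, -0.0715], [0.3416, 0.2175]] [np.float64(0.2368), np.float64(0.2942), np.float64(0.231), np.float64(0.2909)] [0.47449731 0.08153879]
top [[0.5586, -0.2299], [0.499, -0.241], [0.4692, -0.1018], [0.5275, -0.0851]] [np.float64(0.1481), np.float64(0.0607), np.float64(0.1424), np.float64(0.0606)] [ 0.51355974 -0.16442405]
102.11505641895279
side [[0.562, -0.2297], [0.5038, -0.2436], [0.4727, -0.1014], [0.5304, -0.0832]] [np.float64(0.1498), np.float64(0.0599), np.float64(0.1456), np.float64(0.0605)] [ 0.51723801 -0.16448845]
102.24813622250979
cab yaw 5.355201680106909 foot [ 0.5820144  -0.03848035]
cab yaw 4.180724369019034 foot [ 0.58370856 -0.04082502]
```

```bash
cat >> h.py <<'E'
def st():
    s=ctrl.read_state();R=np.array(s["orientation"]);p=np.array(s["tcp_pos"])
    print("t",round(s["t"],2),"p",p.round(4),"zyaw",np.degrees(np.arctan2(R[1,2],R[0,2])).round(2),"tilt",R[:2,0].round(4),"F",np.array(s["contact_force"]).round(2),"w",round(s["gripper_width"]*85.4,1),"J",np.array(s["joint_pos"]).round(2))
    return R,p
def plan(tgt,zyaw=None):
    R,p=st();d=R.T@(np.array(tgt)-p)/.04
    y=0
    if zyaw is not None:
        z=np.degrees(np.arctan2(R[1,2],R[0,2]));y=-((zyaw-z+180)%360-180)/8
    print("travel",d.round(3),"yaw",round(y,2))
E
python3 - <<'E'
from h import *
plan((.16,.526,.31),None)
plan((.40,.05,.31),None)
plan((.5175,-.174,.20),102.2)
E
```

```text
t 0.15 p [0.1601 0.5256 0.2555] zyaw -16.94 tilt [-0.0005 -0.0018] F [ 0.09 -0.85 -0.35] w 85.3 J [-1.32  0.31  0.01  1.51 -0.    1.32 -0.03]
travel [-1.363  0.005 -0.006] yaw 0
t 0.15 p [0.1601 0.5256 0.2555] zyaw -16.94 tilt [-0.0005 -0.0018] F [ 0.09 -0.85 -0.35] w 85.3 J [-1.32  0.31  0.01  1.51 -0.    1.32 -0.03]
travel [-1.345 -9.63   9.201] yaw 0
t 0.15 p [0.1601 0.5256 0.2555] zyaw -16.94 tilt [-0.0005 -0.0018] F [ 0.09 -0.85 -0.35] w 85.3 J [-1.32  0.31  0.01  1.51 -0.    1.32 -0.03]
travel [  1.413 -14.126  13.643] yaw -14.89
```

send_rows(travel=[[-0.7,0,0],[-1.35,0,0],[-1.35,-0.9,0.85],[-1.35,-1.8,1.7],[-1.35,-2.8,2.7],[-1.35,-3.8,3.65],[-1.35,-4.8,4.6],[-1.35,-5.8,5.6],[-1.35,-6.8,6.5],[-1.35,-7.8,7.5],[-1.35,-8.8,8.5],[-1.35,-9.8,9.4],[-1.35,-10.8,10.4],[-1.35,-11.8,11.4],[-1.35,-12.8,12.4],[-1.35,-13.6,13.1],[-1.35,-14.1,13.6],[-1.35,-14.1,13.6]], yaw=[0.5,1.7,2.9,4.1,5.3,6.5,7.7,8.9,10.1,11.3,12.5,13.7,14.9,16.1,17.3,18.5,19.5,20], hand=[85,85,85,85,85,85,85,85,85,85,85,85,85,85,85,85,85,85])

```text
t: 2.4
tcp_pos: [0.516, -0.1752, 0.3099]
orientation: [[-0.002, 0.046, -0.999], [-0.004, -0.999, -0.046], [-1.0, 0.004, 0.002]]
contact_force: [-0.5, 0.5, -0.6]
gripper_width: 0.997
```

Run:
```python
from h import *
plan((.5175,-.174,.14),102.2)
plan((.5175,-.174,.045),102.2)
f=grab("wrist");save(f,"w1.png")
```

```text
t 2.4 p [ 0.516  -0.1752  0.3099] zyaw -177.37 tilt [-0.002  -0.0044] F [-0.55  0.47 -0.57] w 85.1 J [-0.39  0.38  0.96  1.45 -0.3   1.47 -0.96]
travel [ 4.246 -0.047 -0.048] yaw 10.05
t 2.4 p [ 0.516  -0.1752  0.3099] zyaw -177.37 tilt [-0.002  -0.0044] F [-0.55  0.47 -0.57] w 85.1 J [-0.39  0.38  0.96  1.45 -0.3   1.47 -0.96]
travel [ 6.621 -0.057 -0.053] yaw 10.05
```

View pics/w1.png

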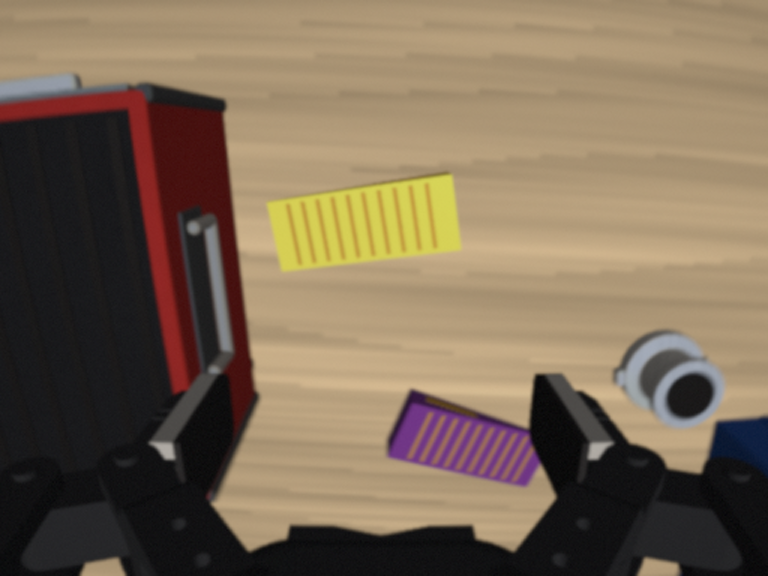

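Run:
```python
from h import *
f=grab("wrist")
X=np.array([onz(f,u/1.5,v/1.5,z)[:2] for u,v,z in((267,202,.004),(283,271,.004),(461,249,.028),(450,178,.028))])
print(X.round(4).tolist(),X.mean(0));d=X[0]+X[1]-X[2]-X[3];print(np.degrees(np.arctan2(d[1],d[0])),np.linalg.norm(d)/2)
# far-right cabinet top corner
print(onz(f,130/1.5,90/1.5,.17),onz(f,222/1.5,105/1.5,.032))
```

```text
[[0.529, -0.0803], [0.4708, -0.0932], [0.502, -0.2388], [0.557, -0.2256]] [ 0.51468222 -0.15946314]
101.50532951739802 0.14844045299808303
[ 0.60466166 -0.04825052  0.17      ] [ 0.60367632 -0.05302589  0.032     ]
```

send_rows(travel=[[0,0,0],[0,0,0],[0.5,0,0],[1,0,0],[1.5,0,0],[2,0,0],[2.5,0,0],[3,-0.05,-0.05],[3.5,-0.05,-0.05],[4,-0.05,-0.05],[4.2,-0.05,-0.05]], yaw=[1,2,3,4,5,6,7,8,9,10,10.05], hand=[85,85,85,85,85,85,85,85,85,85,85])

```text
t: 3.88
tcp_pos: [0.517, -0.1697, 0.1404]
orientation: [[-0.004, -0.975, -0.221], [-0.001, -0.221, 0.975], [-1.0, 0.004, 0.0]]
contact_force: [0.5, -1.0, 0.1]
gripper_width: 0.996
```

Run:
```python
from h import *
plan((.5175,-.174,.022),102.2)
f=grab("wrist");save(f,"w2.png")
```

```text
t 3.88 p [ 0.517  -0.1697  0.1404] zyaw 102.78 tilt [-0.0043 -0.0009] F [ 0.48 -0.98  0.13] w 85.0 J [-0.5   0.65  1.18  1.72 -0.64  1.22 -2.07]
travel [ 2.961e+00 -1.000e-03 -1.080e-01] yaw 0.07
```

View pics/w2.png

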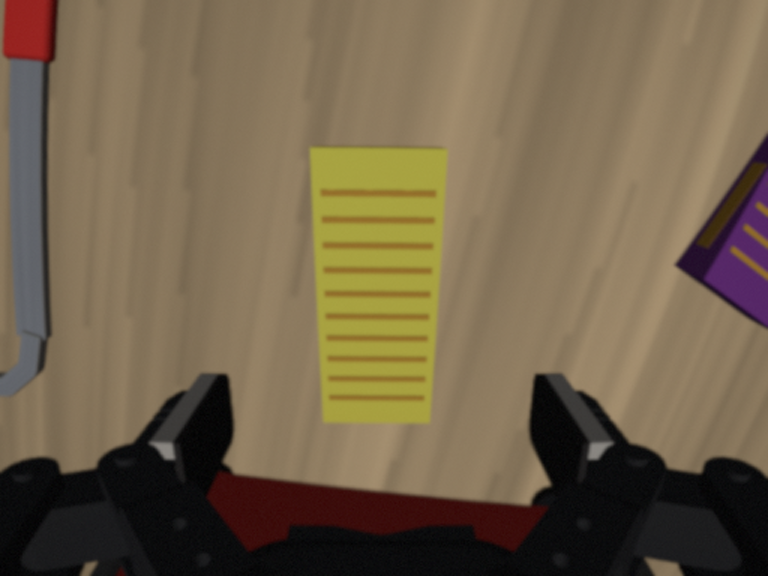

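Run:
```python
from h import *
f=grab("wrist")
for u,v in((57,60),(48,330),(46,200)): print(onz(f,u/1.5,v/1.5,.009))
```

```text
[ 0.68882272 -0.2436269   0.009     ]
[ 0.68517755 -0.10497522  0.009     ]
[ 0.68897463 -0.17568782  0.009     ]
```

send_rows(travel=[[0.6,0,-0.05],[1.2,0,-0.1],[1.8,0,-0.1],[2.3,0,-0.1],[2.7,0,-0.1],[2.9,0,-0.1],[2.95,0,-0.1],[2.95,0,-0.1]], yaw=[0.05,0.05,0.05,0.05,0.05,0.05,0.05,0.05], hand=[85,85,85,85,85,85,75,70])

```text
t: 4.97
tcp_pos: [0.518, -0.1745, 0.0236]
orientation: [[-0.003, -0.977, -0.214], [-0.002, -0.214, 0.977], [-1.0, 0.003, -0.001]]
contact_force: [-0.8, -0.5, -0.0]
gripper_width: 0.821
```

Run:
```python
from h import *
plan((.595,-.175,.022),95)
f=grab("wrist");save(f,"w3.png");f=grab("side");save(f,"s3.png",(165,110,315,300),3.1)
```

```text
t 4.97 p [ 0.518  -0.1745  0.0236] zyaw 102.39 tilt [-0.0027 -0.0016] F [-0.81 -0.5  -0.03] w 70.2 J [-0.4   0.79  1.03  1.82 -0.8   1.02 -1.97]
travel [ 0.034 -1.877 -0.424] yaw 0.92
```

View pics/w3.png

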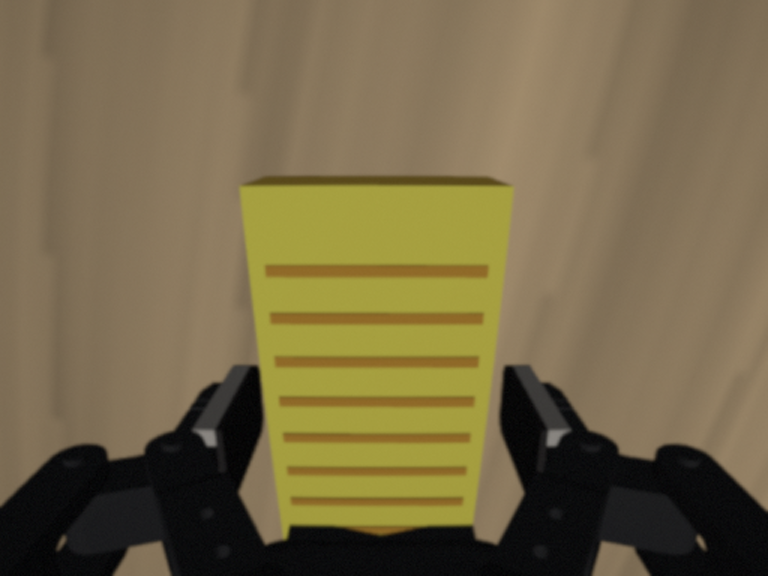

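View pics/s3.png

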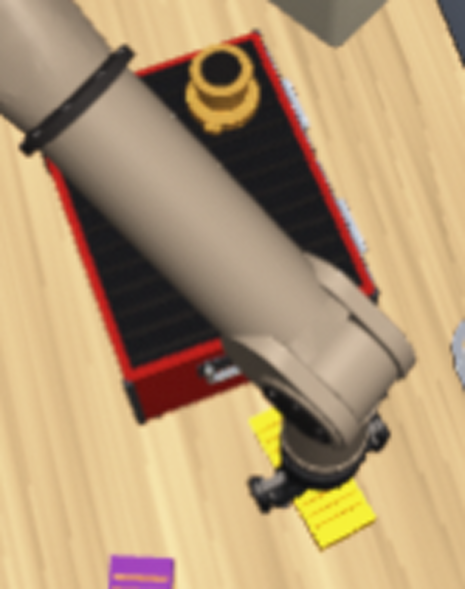

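send_rows(travel=[[0.02,0,0],[0.02,0,0],[0.02,-0.15,-0.03],[0.02,-0.35,-0.08],[0.02,-0.55,-0.12],[0.02,-0.75,-0.17],[0.02,-0.95,-0.21],[0.02,-1.15,-0.26],[0.02,-1.35,-0.3],[0.02,-1.55,-0.35],[0.02,-1.75,-0.4],[0.02,-1.91,-0.42],[0.02,-1.91,-0.42],[0.02,-1.91,-0.42]], yaw=[0,0,0.1,0.2,0.3,0.4,0.5,0.6,0.7,0.8,0.9,0.92,0.92,0.92], hand=[66,63,63,63,63,63,63,63,63,63,63,63,63,63])

```text
t: 6.82
tcp_pos: [0.597, -0.1743, 0.0227]
orientation: [[-0.001, -0.996, -0.088], [-0.002, -0.088, 0.996], [-1.0, 0.001, -0.001]]
contact_force: [-0.2, 0.1, 0.4]
gripper_width: 0.738
```

Run:
```python
from h import *
plan((.595,-.175,.022),95)
f=grab("wrist");save(f,"w4.png");f=grab("side");save(f,"s4.png",(165,110,335,300),3.1)
```

```text
t 6.83 p [ 0.597  -0.1743  0.0227] zyaw 95.05 tilt [-0.0012 -0.0015] F [-0.16  0.09  0.36] w 63.0 J [-0.36  0.91  1.02  1.6  -0.84  1.13 -2.18]
travel [ 0.019  0.051 -0.014] yaw 0.01
```

View pics/w4.png

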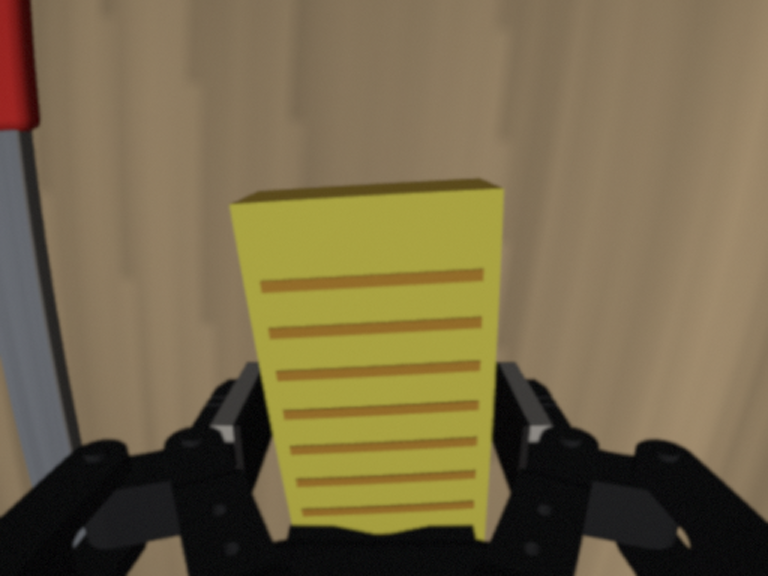

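View pics/s4.png

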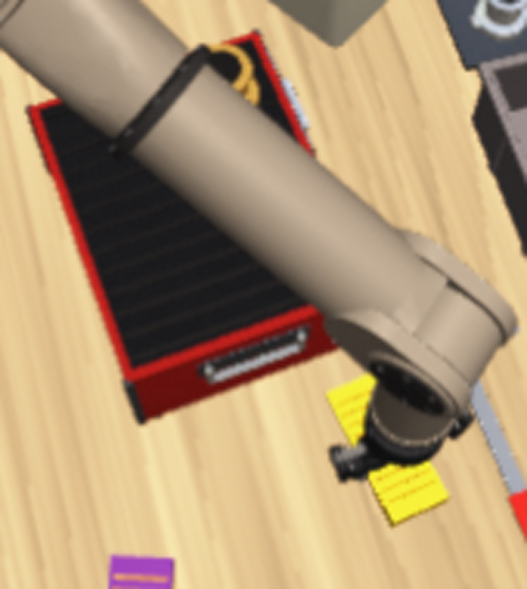

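send_rows(travel=[[0,0.05,0],[0,0.05,0],[0,0.05,0],[0,0.05,0],[-0.6,0.05,0],[-1.4,0.05,0],[-1.6,0.05,-0.6],[-1.6,0.05,-1.4],[-1.6,0.05,-2.2],[-1.6,0.05,-2.5],[-1,0.05,-2.5],[-0.4,0.05,-2.5],[-0.1,0.05,-2.5],[-0.1,0.05,-2.5],[-0.1,0.05,-2.5]], yaw=[0.25,0.4,0.4,0.2,0,0,0,0,0,0,0,0,0,0,0], hand=[63,63,63,70,70,70,60,50,40,30,28,28,28,28,28])

```text
t: 8.8
tcp_pos: [0.6036, -0.2739, 0.027]
orientation: [[-0.002, -0.996, -0.088], [-0.002, -0.088, 0.996], [-1.0, 0.002, -0.002]]
contact_force: [-0.0, -0.5, 0.1]
gripper_width: 0.326
```

Run:
```python
from h import *
plan((.604,-.25,.027),95)
f=grab("wrist");save(f,"w5.png");f=grab("side");save(f,"s5.png",(165,110,335,300),3.1)
f=grab("top");save(f,"t5.png",(225,140,375,250),5)
```

```text
t 8.8 p [ 0.6036 -0.2739  0.027 ] zyaw 95.07 tilt [-0.0015 -0.0017] F [-0.03 -0.51  0.14] w 27.8 J [-0.16  0.96  1.    1.46 -0.84  1.19 -2.09]
travel [-0.001 -0.062  0.593] yaw 0.01
```

View pics/w5.png

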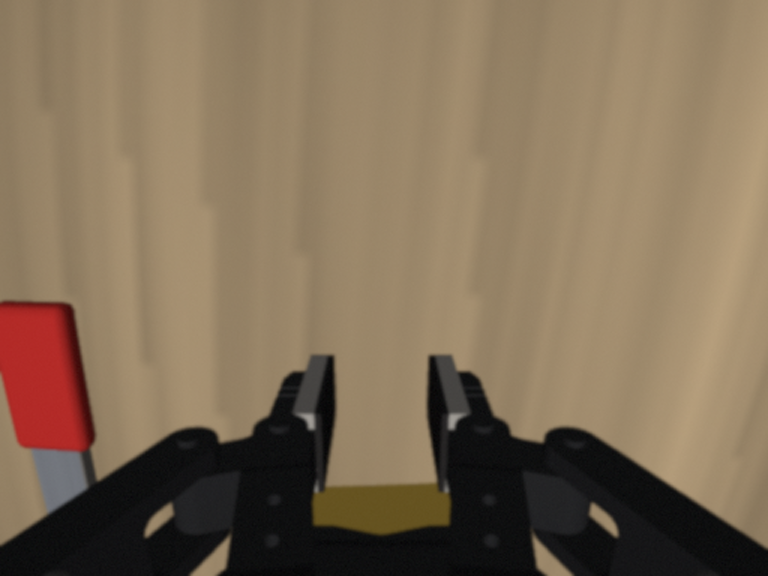

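View pics/s5.png

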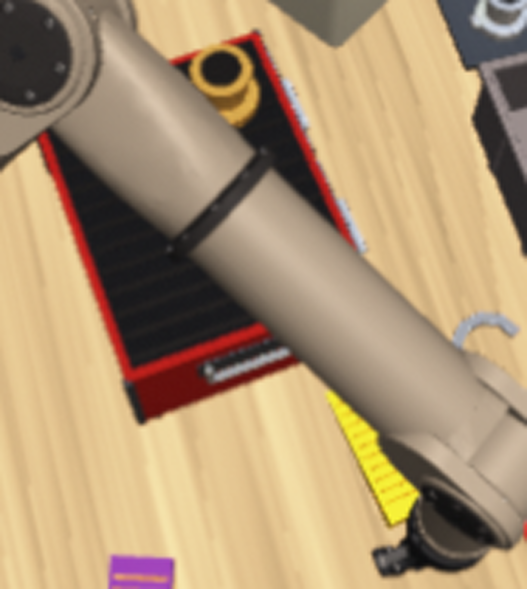

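View pics/t5.png

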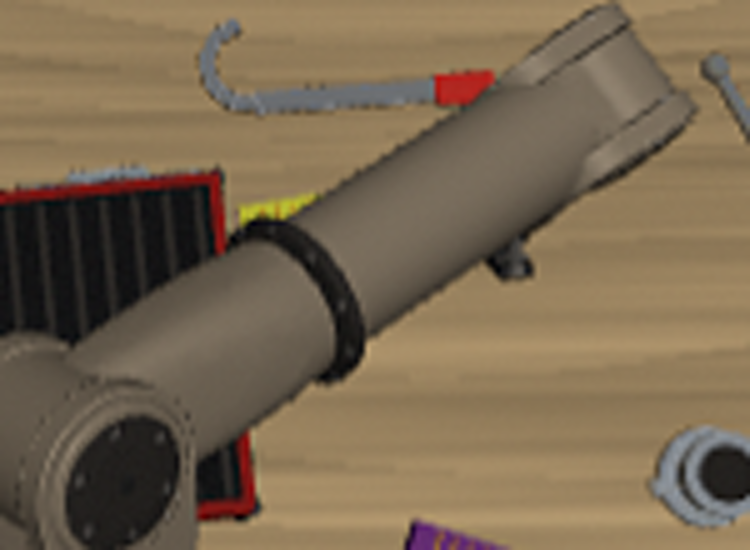

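Run:
```python
from h import *
f=grab("side")
a=onz(f,327/3.1+165,393/3.1+110,.004);b=onz(f,390/3.1+165,526/3.1+110,.028);print(a,b,np.linalg.norm(a-b),np.degrees(np.arctan2(*(a-b)[1::-1])))
hsv=cv2.cvtColor(f["frame"],cv2.COLOR_RGB2HSV);m=cv2.inRange(hsv,(25,150,100),(33,255,255));m[:, :200]=m[:, :200]
ys,xs=np.nonzero(m[220:290,255:320]);pts={}
for y in range(240,282,4):
    r=xs[ys==y-220]
    if len(r):print(y,r.min()+255,r.max()+255)
save(f,"s5b.png",(250,215,330,290),8)
w=grab("wrist")
c=onz(w,313/1.5,487/1.5,.028);d=onz(w,450/1.5,485/1.5,.028);print(c,d,np.degrees(np.arctan2(*(d-c)[1::-1])))
```

```text
[ 0.55666404 -0.0908257   0.004     ] [ 0.57250407 -0.24079624  0.028     ] 0.15270255626720905 96.02927841158785
240 272 276
244 274 280
248 276 283
252 278 286
256 280 288
260 281 291
264 283 294
268 286 299
272 288 298
276 289 296
[ 0.61967736 -0.25331521  0.028     ] [ 0.58245806 -0.25717816  0.028     ] -174.07454049467404
```

View pics/s5b.png

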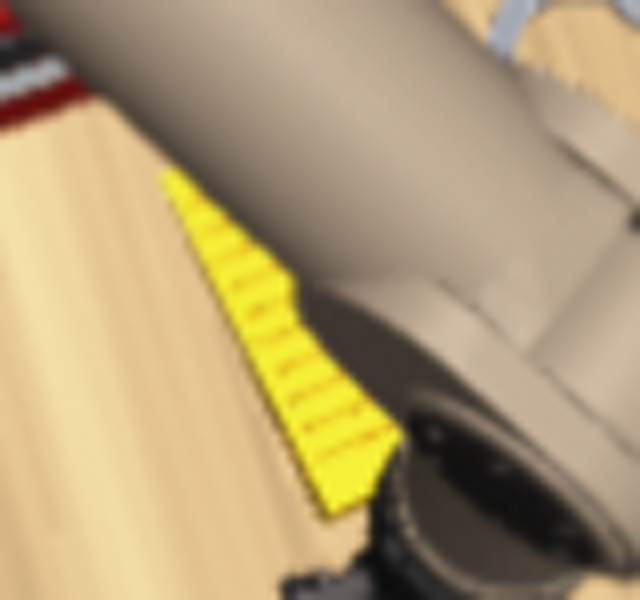

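send_rows(travel=[[0,0.04,0.15],[0,0.04,0.3],[0,0.04,0.45],[0,0.04,0.6],[0,0.04,0.7],[0,0.04,0.85],[0,0.04,1.0],[0,0.04,1.15],[0,0.04,1.3],[0,0.04,1.45],[0,0.04,1.6],[0,0.04,1.75],[0,0.04,1.9],[0,0.04,2.0],[0,0.04,2.0]], yaw=[0,0,0,0,0,0,0,0,0,0,0,0,0,0,0], hand=[28,28,28,28,28,28,28,28,28,28,28,28,28,28,28])

```text
t: 10.92
tcp_pos: [0.595, -0.1937, 0.0269]
orientation: [[-0.002, -0.996, -0.088], [-0.0, -0.088, 0.996], [-1.0, 0.002, -0.0]]
contact_force: [0.7, -0.1, 0.1]
gripper_width: 0.329
```

Run:
```python
from h import *
st()
f=grab("wrist");save(f,"w6.png");f=grab("side");save(f,"s6.png",(225,165,330,290),5)
```

```text
t 10.93 p [ 0.595  -0.1937  0.0269] zyaw 95.07 tilt [-0.0015 -0.0004] F [ 0.65 -0.13  0.13] w 28.1 J [-0.32  0.91  1.02  1.58 -0.83  1.14 -2.16]
```

View pics/s6.png

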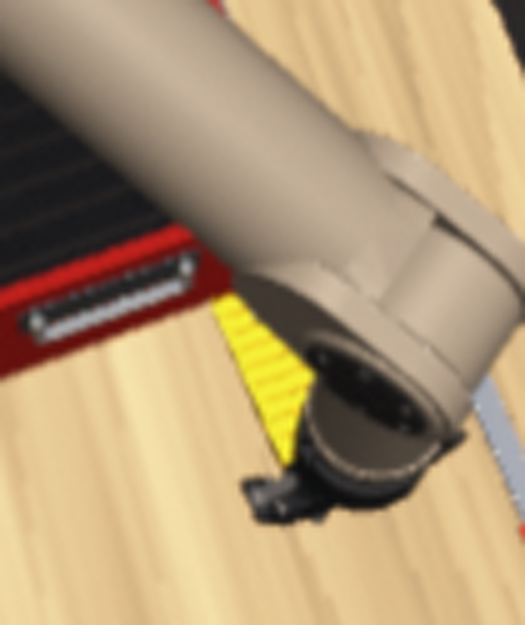

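View pics/w6.png

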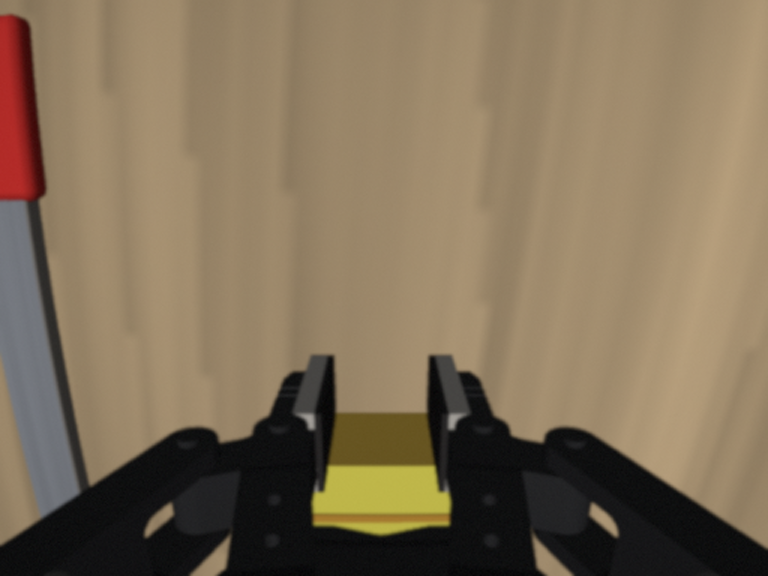

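send_rows(travel=[[0,0,0.1],[0,0,0.2],[0,0,0.3],[0,0,0.4],[0,0,0.4]], yaw=[0,0,0,0,0], hand=[28,28,28,28,28])

```text
t: 11.65
tcp_pos: [0.5936, -0.177, 0.0268]
orientation: [[-0.002, -0.996, -0.089], [0.001, -0.089, 0.996], [-1.0, 0.002, 0.001]]
contact_force: [-0.2, -0.1, -0.3]
gripper_width: 0.325
```

Run:
```python
from h import *
st()
```

```text
t 11.65 p [ 0.5936 -0.177   0.0268] zyaw 95.1 tilt [-0.0017  0.0006] F [-0.19 -0.07 -0.32] w 27.8 J [-0.36  0.9   1.03  1.6  -0.83  1.13 -2.17]
```

send_rows(travel=[[0,0,0.06],[0,0,0.12],[0,0,0.18],[0,0,0.24]], yaw=[0,0,0,0], hand=[28,28,28,28])

```text
t: 12.15
tcp_pos: [0.5927, -0.1674, 0.0268]
orientation: [[-0.002, -0.996, -0.089], [0.001, -0.089, 0.996], [-1.0, 0.002, 0.001]]
contact_force: [-0.2, -2.2, -0.6]
gripper_width: 0.329
```

send_rows(travel=[[0,0,0.06],[0,0,0.12],[0,0,0.12]], yaw=[0,0,0], hand=[28,28,28])

```text
t: 12.52
tcp_pos: [0.5921, -0.1646, 0.0271]
orientation: [[-0.001, -0.996, -0.088], [-0.003, -0.088, 0.996], [-1.0, 0.001, -0.003]]
contact_force: [0.6, -5.7, -1.2]
gripper_width: 0.326
```

send_rows(travel=[[0,0,0.05],[0,0,0.08],[0,0,0.08]], yaw=[0,0,0], hand=[28,28,28])

```text
t: 12.9
tcp_pos: [0.5919, -0.1643, 0.0278]
orientation: [[0.0, -0.996, -0.086], [-0.008, -0.086, 0.996], [-1.0, 0.001, -0.008]]
contact_force: [0.4, -6.5, -1.2]
gripper_width: 0.328
```

Run:
```python
from h import *
st()
f=grab("side");save(f,"s7.png",(165,110,335,300),3.1)
```

```text
t 12.9 p [ 0.5919 -0.1643  0.0278] zyaw 94.92 tilt [ 0.0002 -0.0082] F [ 0.41 -6.45 -1.16] w 28.0 J [-0.39  0.9   1.04  1.62 -0.83  1.12 -2.19]
```

View pics/s7.png

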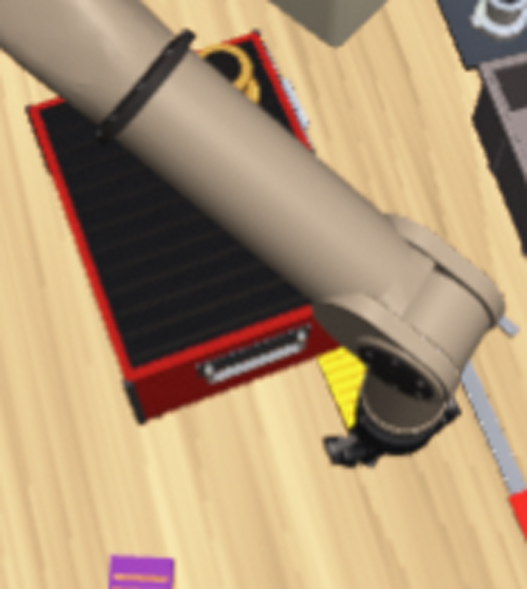

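send_rows(travel=[[0,0,0.08],[0,0,0.12],[0,0,0.14],[0,0,0.14]], yaw=[0,0,0,0], hand=[28,28,28,28])

```text
t: 13.45
tcp_pos: [0.5915, -0.164, 0.0288]
orientation: [[0.003, -0.997, -0.082], [-0.017, -0.083, 0.996], [-1.0, -0.001, -0.017]]
contact_force: [1.3, -9.6, -2.0]
gripper_width: 0.328
```

Run:
```python
from h import *
st()
```

```text
t 13.45 p [ 0.5915 -0.164   0.0288] zyaw 94.73 tilt [ 0.0026 -0.017 ] F [ 1.35 -9.61 -1.99] w 28.0 J [-0.4   0.89  1.04  1.63 -0.83  1.11 -2.2 ]
```

send_rows(travel=[[0,0,-0.2],[0,0,-0.5],[0,0,-0.6],[-0.5,0,-0.6],[-1.5,0,-0.6],[-2.5,0,-0.6],[-3.5,0,-0.6],[-4.5,0,-0.6],[-5.5,0,-0.6],[-5.5,0,-0.6]], yaw=[0,0,0,0,0,0,0,0,0,0], hand=[28,28,28,28,20,10,0,0,0,0])

```text
t: 14.7
tcp_pos: [0.5942, -0.1854, 0.2546]
orientation: [[0.01, -0.997, -0.083], [-0.02, -0.083, 0.996], [-1.0, -0.009, -0.021]]
contact_force: [0.6, -0.7, -0.3]
gripper_width: -0.0
```

Run:
```python
from h import *
plan((.583,-.036,.215),95)
f=grab("wrist");save(f,"w8.png");g=grab("side");save(g,"s8.png",(165,110,335,300),3.1)
```

```text
t 14.7 p [ 0.5942 -0.1854  0.2546] zyaw 94.76 tilt [ 0.0103 -0.0198] F [ 0.59 -0.71 -0.29] w -0.0 J [-0.4   0.69  1.2   1.34 -0.63  1.5  -2.32]
travel [ 0.914 -0.024  3.764] yaw -0.03
```

View pics/w8.png

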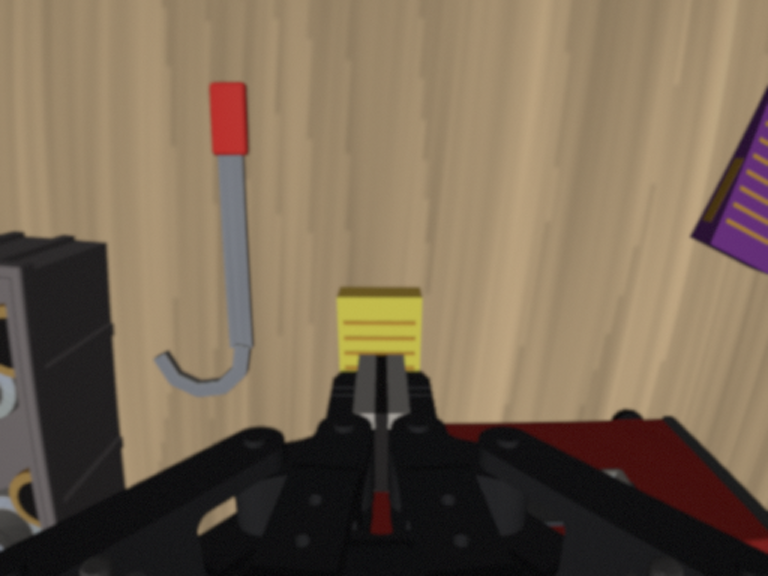

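View pics/s8.png

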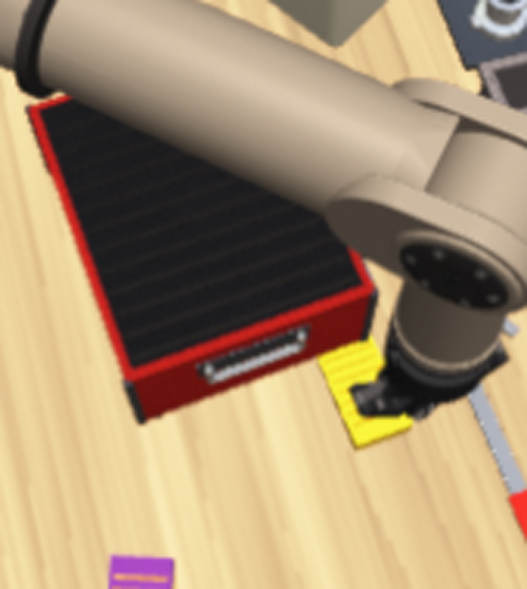

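Run:
```python
from h import *
g=grab("side")
q=lambda u,v,z:onz(g,u/3.1+165,v/3.1+110,z)
print("corner",q(375,290,.17),q(130,373,.17),q(28,107,.17))
a=q(357,446,.028);b=q(411,429,.028);print("heel",a,b,(a+b)/2,np.linalg.norm(a-b))
f=grab("wrist")
for u,v in((338,297),(422,297)):print("w heel",onz(f,u/1.5,v/1.5,.028))
```

```text
corner [ 0.60467864 -0.05641235  0.17      ] [ 0.37416836 -0.07150712  0.17      ] [0.34155908 0.21753354 0.17      ]
heel [ 0.56582433 -0.15711596  0.028     ] [ 0.62194958 -0.15565513  0.028     ] [ 0.59388695 -0.15638555  0.028     ] 0.05614426343787801
w heel [ 0.61874202 -0.14874343  0.028     ]
w heel [ 0.56105896 -0.15351292  0.028     ]
```

send_rows(travel=[[0,0,0.6],[0,0,1.4],[0,0,2.2],[0.2,0,3.0],[0.5,0,3.6],[0.8,-0.02,3.75],[0.9,-0.02,3.75],[0.9,-0.02,3.75]], yaw=[0,0,0,0,0,0,0,0], hand=[0,0,0,0,0,0,0,0])

```text
t: 15.9
tcp_pos: [0.5805, -0.0361, 0.2099]
orientation: [[0.0, -0.997, -0.08], [-0.017, -0.08, 0.997], [-1.0, 0.001, -0.017]]
contact_force: [1.5, 0.4, -0.3]
gripper_width: -0.004
```

Run:
```python
from h import *
plan((.583,-.036,.2),95)
f=grab("wrist");save(f,"w9.png");g=grab("side");save(g,"s9.png",(165,110,335,300),3.1)
```

```text
t 15.9 p [ 0.5805 -0.0361  0.2099] zyaw 94.6 tilt [ 0.0005 -0.0167] F [ 1.47  0.43 -0.32] w -0.3 J [-0.72  0.66  1.22  1.53 -0.61  1.38 -2.53]
travel [ 0.247 -0.064  0.002] yaw -0.05
```

View pics/w9.png

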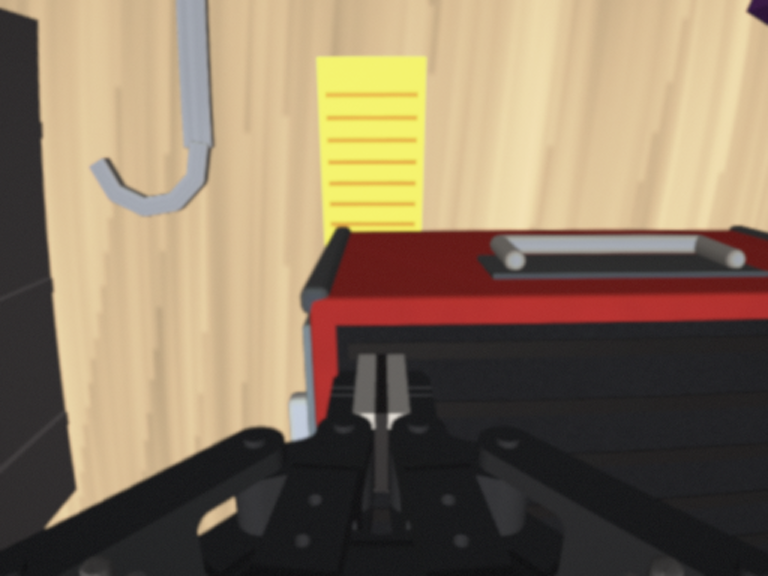

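View pics/s9.png

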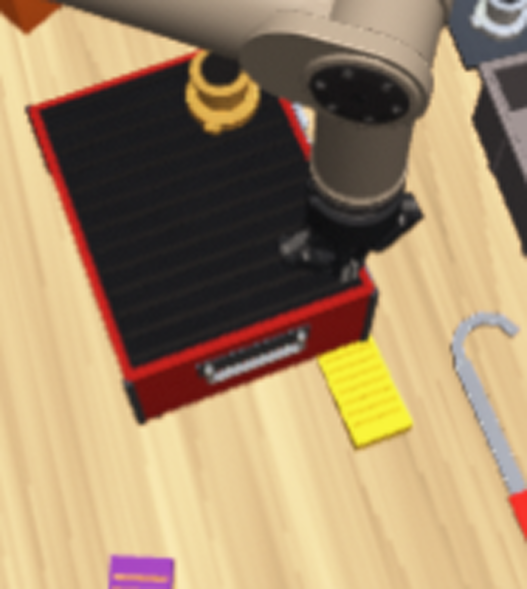

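Run:
```python
from h import *
f=grab("wrist");c=onz(f,311/1.5,298/1.5,.17);e=onz(f,760/1.5,290/1.5,.17);print(c,e)
d=(c-e)[:2];d/=np.linalg.norm(d);n=np.array([-d[1],d[0]]);print(np.degrees(np.arctan2(d[1],d[0])));ct=c[:2]-.02*d+.02*n;print("corner_top",ct)
plan((*ct,.199),95)
```

```text
[ 0.60459802 -0.05644741  0.17      ] [ 0.45249147 -0.07124221  0.17      ]
5.555458690413955
corner_top [ 0.58275578 -0.03847753]
t 16.05 p [ 0.581  -0.0359  0.2107] zyaw 94.62 tilt [ 0.0022 -0.0162] F [-0.48 -0.22  0.29] w -0.6 J [-0.72  0.66  1.22  1.53 -0.61  1.38 -2.53]
travel [ 0.294 -0.037 -0.063] yaw -0.05
```

send_rows(travel=[[0.1,-0.04,-0.06],[0.2,-0.04,-0.06],[0.3,-0.04,-0.06],[0.35,-0.04,-0.06],[0.4,-0.04,-0.06],[0.4,-0.04,-0.06]], yaw=[0,0,0,0,0,0], hand=[0,0,0,0,0,0])

```text
t: 16.8
tcp_pos: [0.5828, -0.0383, 0.1947]
orientation: [[0.002, -0.997, -0.081], [-0.016, -0.081, 0.997], [-1.0, -0.001, -0.016]]
contact_force: [-0.8, -0.6, 0.6]
gripper_width: -0.001
```

Run:
```python
from h import *
plan((.583,-.038,.193),95)
```

```text
t 16.8 p [ 0.5828 -0.0383  0.1947] zyaw 94.63 tilt [ 0.0021 -0.0162] F [-0.76 -0.61  0.57] w -0.1 J [-0.71  0.68  1.2   1.54 -0.63  1.36 -2.51]
travel [ 0.042 -0.005  0.009] yaw -0.05
```

Nearly touching; press down gradually.

send_rows(travel=[[0.02,0,0],[0.05,0,0],[0.07,0,0],[0.07,0,0]], yaw=[0,0,0,0], hand=[0,0,0,0])

```text
t: 17.3
tcp_pos: [0.5831, -0.0385, 0.1941]
orientation: [[0.004, -0.997, -0.081], [-0.015, -0.081, 0.997], [-1.0, -0.002, -0.016]]
contact_force: [-3.4, 2.9, 10.3]
gripper_width: -0.002
```

send_rows(travel=[[0.06,0,0],[0.065,0,0],[0.065,0,0],[0.065,0,0]], yaw=[0,0,0,0], hand=[0,0,0,0])

```text
t: 17.8
tcp_pos: [0.5832, -0.0386, 0.194]
orientation: [[0.005, -0.997, -0.081], [-0.014, -0.081, 0.997], [-1.0, -0.004, -0.014]]
contact_force: [-3.9, 2.2, 12.1]
gripper_width: 0.003
```

Run:
```python
from h import *
for i in range(3): st();f=grab("wrist")
g=grab("side");save(f,"w10.png");save(g,"s10.png",(165,110,335,300),3.1)
t=grab("top");save(t,"t10.png")
```

```text
t 17.8 p [ 0.5832 -0.0386  0.194 ] zyaw 94.65 tilt [ 0.0047 -0.0141] F [-3.9   2.17 12.08] w 0.3 J [-0.71  0.68  1.2   1.55 -0.63  1.35 -2.51]
t 17.85 p [ 0.5831 -0.0386  0.194 ] zyaw 94.65 tilt [ 0.0047 -0.014 ] F [-4.81  2.02 12.1 ] w 0.1 J [-0.71  0.68  1.2   1.55 -0.63  1.35 -2.51]
t 17.9 p [ 0.5831 -0.0385  0.194 ] zyaw 94.66 tilt [ 0.0047 -0.014 ] F [-3.63  1.75 11.32] w -0.3 J [-0.71  0.68  1.2   1.55 -0.63  1.35 -2.51]
```

View pics/w10.png

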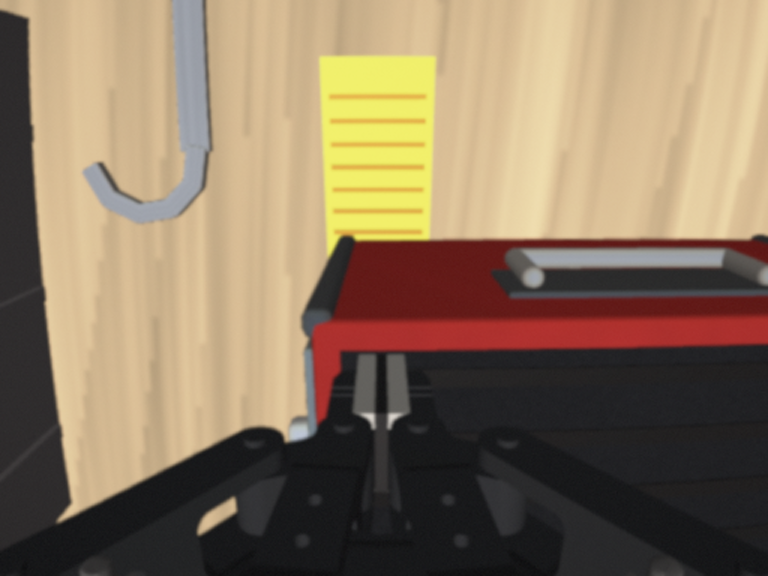

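View pics/s10.png

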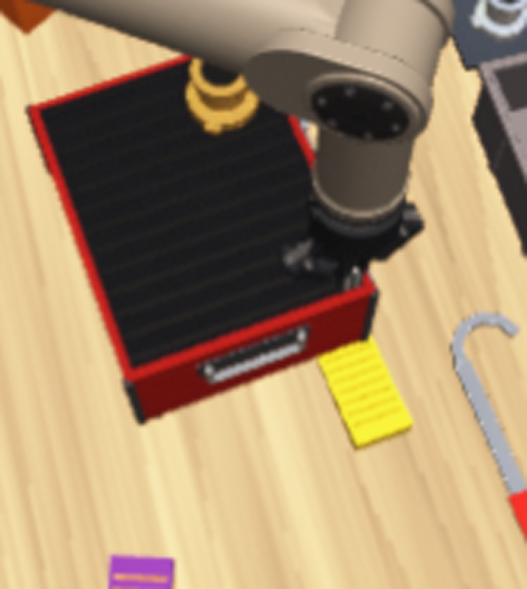

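View pics/t10.png

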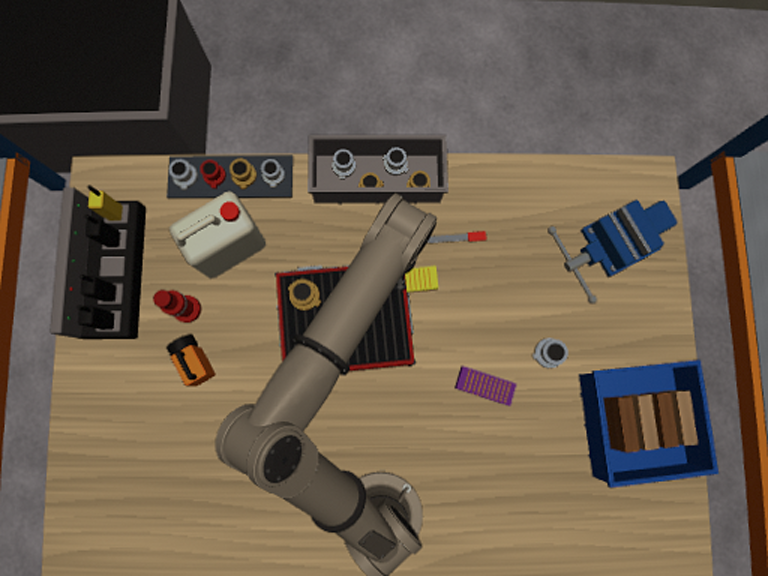

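Run:
```python
from h import *
st();print(ctrl.hand_in())
```

```text
t 18.05 p [ 0.5832 -0.0386  0.194 ] zyaw 94.65 tilt [ 0.0047 -0.014 ] F [-4.11  1.27 12.28] w -0.1 J [-0.71  0.68  1.2   1.55 -0.63  1.35 -2.51]
the job is handed in; nothing more can be done
None
```

The wedge is snug under the short foot, and I handed the job in at t = 18.05 s with the shut fingertips still pressing about 12.3 N on corner_top. The hand-in reports no verdict.

- **What I did:** I slid the yellow wedge sideways between the open fingers, without lifting it, onto the short foot's line. I then pushed it by its heel, thin end first, until the push rose steeply to about 9.6 N.
- **Firmness:** In the press check, going from first touch to 12 N lowered the fingertips by under 1 mm. Unwedged, that corner would tip 8 to 14 mm.
- **Position:** In the last pictures the cabinet's edges are where they were, within a pixel or so. The couplings, nozzle, torch, jerrycan and spanner look undisturbed.
- **What disagreed:**
  - Before the final press, three camera estimates of the foot's y position spread over about 8 mm. A fresh wrist-camera look at the cabinet corner just before pressing agreed with the top and side cameras, so I used that.
  - A sideways force of about 4 N remains on the fingertips at the final press.

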